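# Check the display-stand bolts on the thread gauges

### The job

The two big wooden bolts of the candle stall's display stand have got mixed up: one has a coarse thread, the other a fine one. Lay each bolt lengthwise on the notched gauge whose teeth match its thread, the middle of the thread over the middle of the gauge, so that the teeth drop fully into the grooves, and leave both there at rest. Set the bolts down gently, without dropping them, and leave everything else on the table where it is.

Things in the scene. Friction and masses are not known exactly. Their poses are not given: they have to be found in the camera images.
- coarse_bolt: loose beech bolt, coarse thread, 150 mm, about 90 g, lying level, axis 15 mm above the table. Origin: on the axis at mid-length; x runs along the axis, head to tip; it may be rolled about x. Along x (mm): hex head, 30 across flats, -75 to -63; plain shank, 21 diameter, -63 to -27; then thread to the tip at 75: 6 ring ridges every 18, 30 diameter, crests 3 wide, grooves 21 diameter
- fine_bolt: loose beech bolt, fine thread, 150 mm, about 90 g, lying level, axis 15 mm above the table. Origin: on the axis at mid-length; x runs along the axis, head to tip; it may be rolled about x. Along x (mm): hex head, 30 across flats, -75 to -63; plain shank, 21 diameter, -63 to -27; then thread to the tip at 75: 10 ring ridges every 10.5, 30 diameter, crests 2 wide, grooves 21 diameter
- coarse_thread (a point): middle of the coarse bolt's thread, on its axis, 24 mm from the bolt's origin towards the tip; moves with the bolt; x along the axis
- fine_thread (a point): middle of the fine bolt's thread, on its axis, 24 mm from the bolt's origin towards the tip; moves with the bolt; x along the axis
- coarse_gauge: fixed gauge for the coarse thread: white foot 116 (x) by 60 (y) by 10 mm with two upright dark steel plates along x, 96 mm long, 6 mm thick, centred at y = -8 and +8 mm, upper edges notched into 5 teeth every 18 mm, each 6 mm wide, tops 36 mm, notch floors 28 mm above the table. Origin: centre of the foot's underside; z up
- fine_gauge: fixed gauge for the fine thread: white foot 116 (x) by 60 (y) by 10 mm with two upright dark steel plates along x, 96 mm long, 6 mm thick, centred at y = -8 and +8 mm, upper edges notched into 9 teeth every 10.5 mm, each 3 mm wide, tops 36 mm, notch floors 28 mm above the table. Origin: centre of the foot's underside; z up
- coarse_seat (a point): point over the middle of the coarse gauge, 45.3 mm above the table; x along the plates. The coarse thread's middle lies here when seated, a tooth in each groove; the teeth find the grooves if it comes down within 3 mm lengthwise. The head may point to either end; head and shank overhang past the teeth, free to be gripped
- fine_seat (a point): point over the middle of the fine gauge, 45.3 mm above the table; x along the plates. The fine thread's middle lies here when seated, a tooth in each groove; the teeth find the grooves if it comes down within 3 mm lengthwise. The head may point to either end; head and shank overhang past the teeth, free to be gripped
- bottle_a: amber bottle with black screw cap, 66 mm across, 135 mm tall; origin under its centre; a bystander
- bottle_b: the second amber bottle, same size; origin under its centre; a bystander
- candle_glass: empty brown candle glass, 80 mm across, 90 mm tall; origin under its centre; a bystander
- tin: low round aluminium tin, 52 mm across, 22 mm tall; origin under its centre; a bystander
- spoon: wooden spoon, 170 mm, lying flat; a bystander
- thermometer: black and orange pistol-shaped thermometer lying on its side, about 115 by 115 mm, 35 mm high; a bystander
There are look-alikes about, which are no part of the job. Leave any turquoise or yellow look-alike of the fine_bolt alone. Leave any purple look-alike of the coarse_bolt alone.

How it is judged:
By the outcome, as a careful person would: the job done as asked, in the order asked, and still so for the second after the job is handed in, with the robot touching nothing.
It also fails if it takes over 61 s, if anything falls off the work surface, if the arm or the gripper's body presses on something with over 40 N, if the wrist force passes 120 N, or if a joint passes its speed limit or range.

### The arm

A 6-joint arm with a two-finger parallel gripper is mounted at the origin on the work surface. World frame = base frame: x ahead of the robot, y to its left, z up, the work surface at z = 0. Lengths are in m, angles in rad, forces in N, time in s.
With the tool pointing down it reaches from about 0.275 to 0.85 m from the base axis. Payload 19 kg.
Tool frame: the origin (TCP) lies on the centre line of the jaws, within the pads' length; the fingertips stand 14 mm ahead of it and the grasp point (between the pads) lies 5 mm behind it; z points along the fingers, y is the line along which they close (so a half turn about z gives the same grasp; the last joint's range is limited). The gripper opens to 85 mm and grips with 20 to 120 N. Pads are 22 mm wide; open, the fingers measure 114 mm over their backs; the gripper's body (76 mm by 85 mm) begins 54 mm behind the grasp point. The pads swing forward as they close: fully open they stand 13 mm farther back than shut.
Start: joints at [-1.439, 0.15, 1.437, -0, 1.554, -0.134], TCP at [0.151, -0.555, 0.245] pointing down, gripper open.
Joint ranges: [-2.8, 2.8], [-0.68, 2.1], [0.12, 2.68], [-1.39, 4.53], [0.16, 2.79], [-2.81, 2.81]. Speed limits (rad/s): [1.89, 1.89, 2.22, 3.01, 3.01, 3.01].

### API

Orientations are given as a unit quaternion [w, x, y, z].
In Python, from station import ctrl gives the robot as it stands. The module is installed in compiled form; this text tells all that it offers.
- The arm moves only by the shell command python3 -m creep 'ROWS' [FORCE]. ROWS is JSON, a list that holds one entry, the list of rows, each a list of 7 numbers: the closure in counts, from 0 (fully open) to 255 (shut), then the shift along the tool's x, y, z in cm, then the turn, a rotation vector about the tool's x, y, z in degrees. In form: [[[claw, x, y, z, rx, ry, rz], ...]]. A call has 1 to 8 rows; each row is the pose to reach, as a shift and turn from the pose commanded when the call began, along the tool's axes at that moment; what a row does not reach only later rows make up. A row lasts 1/12 s, in which the tool goes at most 41.7 mm and 7.16 degrees, less where a joint would pass 70% of its speed; a pose out of reach is approached as far as the arm can. A call with a gripper value outside its range is refused whole. The fingers move at their own pace and stop on an object; FORCE is the grip in N (left out, the last holds). Time passes only in rows, so rows that repeat a pose let the fingers close. It gives the time, the measured TCP pose, the force, the opening and the grip force at its end, in the units of the state.
- ctrl.state(): the state, without advancing time (a new reading comes with each control period).
- ctrl.read_camera(name): name is "side" or "top"; returns a dict with "img" (420x560x3 uint8, red, green, blue), "camera_matrix" (3x3 intrinsics, pixels), "dist" ([k1, k2, p1, p2, k3] as OpenCV has them; the pictures are not rectified), "R" (3x3) and "t" (3): a world point X has camera coordinates R X + t. Camera axes: x right, y down, z forward; pixel columns grow to the right and rows downward; lengths in m; the calibration is good to about 2 mm. A picture is of the moment at which its call begins. There is no depth.
- ctrl.job_done(): hands the job in; it is judged then, once.
The state is a dict: "clock": time; "q": joint angles; "qd": joint speeds; "joint_efforts": joint torques, N m; "ee_pos": TCP position; "tcp_rot": TCP orientation; "wrist_force": force on the tool from outside, world axes, zero at the start; "ft_torque": the same for the moment, N m; "finger_gap": finger opening in m; "gripper_force": force on a finger pad.
Only numpy, scipy, OpenCV 4.12 (cv2) and the standard library are available. Lean on these libraries where they do the work, as an engineer would, in place of code of your own. Each camera call takes 0.05 s, during which the arm holds its last target. There are 200 camera calls.

## Working session

There is one attempt and no reset: what is moved stays moved. The work goes in short steps, Python scripts to look and compute and a shell command to move; the robot and the scene stay as the last step left them, time stands still between calls to the robot, and variables do not carry over. Pictures are saved under pics/ and viewed, at most 10 in all, crops included, and the job is handed in when it is done.

```bash
mkdir -p pics; python3 - <<'E'
from station import ctrl
import cv2,numpy as np
s=ctrl.state();print(s['clock'],s['ee_pos'],s['tcp_rot'],s['finger_gap'])
for n in('side','top'):
    c=ctrl.read_camera(n);cv2.imwrite(f'pics/{n}0.png',c['img'][...,::-1]);np.savez(f'{n}0.npz',**c)
    print(n,c['camera_matrix'].tolist(),c['dist'],(-c['R'].T@c['t']).round(3),c['R'].round(2).tolist())
E
```

```text
0.0 [ 0.15098858 -0.55458576  0.24468144] [-6.06005725e-04  9.91183952e-01  1.32491534e-01  1.46475717e-05] 0.08542425454422538
side [[430.5220189813923, 0.0, 287.0956681255891], [0.0, 430.5220189813923, 213.8868197979414], [0.0, 0.0, 1.0]] [-0.07881287  0.          0.          0.          0.        ] [0.042 0.889 0.772] [[-0.88, -0.47, -0.01], [-0.25, 0.49, -0.84], [0.4, -0.74, -0.54]]
top [[423.1214407146472, 0.0, 278.9946189532755], [0.0, 423.1214407146472, 206.24214846672126], [0.0, 0.0, 1.0]] [-0.07051991  0.          0.          0.          0.        ] [ 0.383 -0.057  1.041] [[0.02, -1.0, -0.01], [-0.99, -0.01, -0.17], [0.17, 0.01, -0.99]]
```

View pics/top0.png

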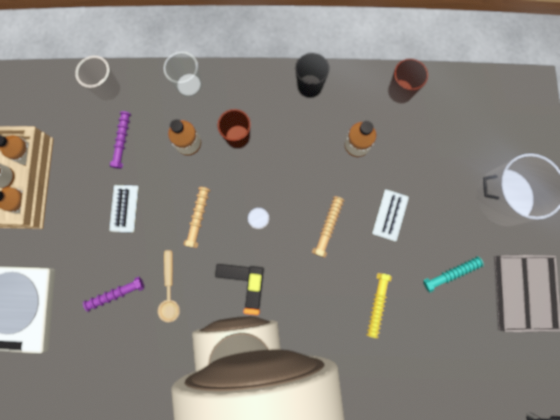

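View pics/side0.png

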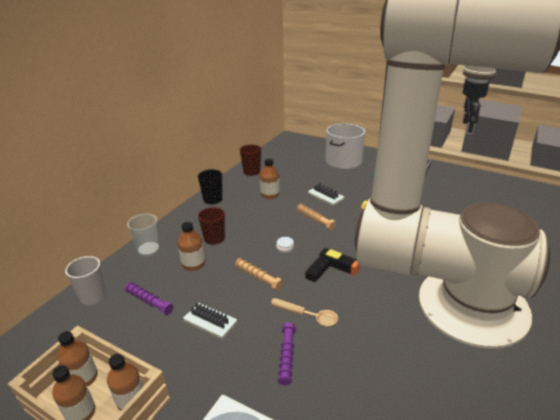

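The top view shows beech bolts at about (197,215) and (330,225), and gauges at (123,208) and (391,215). Both bolts have their heads at the lower end. I'll enlarge these to tell coarse from fine, and measure them.

```bash
cat > h.py <<'E'
import numpy as np,cv2
from station import ctrl
def load(f): return dict(np.load(f))
def und(c,p): return cv2.undistortPoints(np.float64(p).reshape(-1,1,2),c['camera_matrix'],c['dist']).reshape(-1,2)
def ray(c,p):
    d=np.c_[und(c,p),np.ones(len(und(c,p)))]@c['R']; return -c['R'].T@c['t'],d
def plane(c,p,z):
    o,d=ray(c,p); return o+d*((z-o[2])/d[:,2])[:,None]
def tri(c1,p1,c2,p2):
    P=[np.c_[c['R'],c['t']] for c in(c1,c2)]
    X=cv2.triangulatePoints(P[0],P[1],und(c1,p1).T,und(c2,p2).T); return (X[:3]/X[3]).T
def proj(c,X): return cv2.projectPoints(np.float64(X).reshape(-1,1,3),cv2.Rodrigues(c['R'])[0],c['t'],c['camera_matrix'],c['dist'])[0].reshape(-1,2)
def blobs(m,amin,amax):
    n,l,s,ce=cv2.connectedComponentsWithStats(m.astype(np.uint8))
    return [(ce[i],s[i],l==i) for i in range(1,n) if amin<s[i,4]<amax]
def beech(c):
    h=cv2.cvtColor(c['img'],cv2.COLOR_RGB2HSV); return (h[...,0]>8)&(h[...,0]<22)&(h[...,1]>70)&(h[...,2]>120)
def white(c):
    h=cv2.cvtColor(c['img'],cv2.COLOR_RGB2HSV); return (h[...,1]<45)&(h[...,2]>165)
def ends(m):
    p=np.argwhere(m)[:,::-1].astype(float);vx,vy,x,y=cv2.fitLine(p.astype(np.float32),cv2.DIST_L2,0,.01,.01).ravel()
    t=(p-[x,y])@[vx,vy]; return np.array([[x,y]]*2)+np.outer([t.min()-.5,t.max()+.5],[vx,vy])
E
python3 - <<'E'
from h import *
T=load('top0.npz');S=load('side0.npz')
for n,c in(('top',T),('side',S)):
    for k,f in(('beech',beech),('white',white)):
        for ce,s,m in blobs(f(c),100,1500):
            e=ends(m); r=cv2.minAreaRect(np.argwhere(m)[:,::-1].astype(np.float32))
            print(n,k,ce.round(1),s,e.round(1).tolist(),'rect',np.round(r[0],1),np.round(r[1],1),round(r[2],1), plane(c,e,.015 if k=='beech' else .01).round(3)[:,:2].tolist())
def cr(c,x,y,w,h): return cv2.resize(c['img'][y:y+h,x:x+w,::-1],(390,290),interpolation=cv2.INTER_CUBIC)
cv2.imwrite('pics/c1.png',np.vstack([np.hstack([cr(T,100,175,120,90),cr(T,305,175,120,90)]),np.hstack([cr(S,175,250,120,90),cr(S,285,170,80,60)])]))
E
```

```text
top beech [182.6 134.8] [168 120  28  28 458] [[170.6, 142.8], [194.5, 126.9]] rect [182.2 134.2] [25.  27.7] 56.3 [[0.721, 0.233], [0.764, 0.174]]
top beech [361.  136.4] [348 121  29  28 450] [[348.4, 130.0], [374.0, 143.1]] rect [361.8 135.3] [27.7 24.5] 28.3 [[0.761, -0.22], [0.727, -0.284]]
top beech [ 12.9 142.4] [  0 129  31  31 581] [[6.8, 159.1], [18.4, 127.4]] rect [ 15. 144.] [30. 30.] 90.0 [[0.675, 0.667], [0.762, 0.646]]
top beech [ 10.7 196.3] [  0 167  23  45 503] [[8.6, 212.2], [14.4, 167.1]] rect [ 11. 189.] [44. 22.] 90.0 [[0.535, 0.642], [0.654, 0.642]]
top beech [197.1 216.2] [183 187  27  61 634] [[189.6, 246.9], [204.3, 186.3]] rect [196.1 216.4] [14.3 61.3] 12.3 [[0.457, 0.17], [0.609, 0.141]]
top beech [328.9 224.6] [312 196  32  61 640] [[317.7, 255.5], [339.2, 196.3]] rect [329.2 226.3] [14.5 62. ] 21.6 [[0.442, -0.141], [0.589, -0.194]]
top beech [168.6 268.3] [164 251   9  36 205] [[168.4, 250.4], [168.9, 286.5]] rect [168.  268.5] [35.  8.] 90.0 [[0.448, 0.222], [0.361, 0.216]]
top beech [168.1 310.1] [158 300  21  21 236] [[164.1, 320.6], [172.0, 300.2]]
[... 3098 characters left out ...]
  38 1017] [[427.0, 215.1], [464.8, 245.5]] rect [446.8 229. ] [39.9 32.7] 10.9 [[0.197, -0.34], [0.06, -0.227]]
side white [284.3 243.3] [277 237  16  14 189] [[276.1, 244.9], [293.0, 241.6]] rect [284.5 243.5] [13. 15.] 90.0 [[0.555, 0.021], [0.518, -0.016]]
side white [147.7 247.8] [139 243  18  11 152] [[138.6, 250.3], [156.9, 245.4]] rect [147.5 248. ] [10. 17.] 90.0 [[0.9, 0.229], [0.867, 0.186]]
side white [209.8 323.9] [184 312  52  25 434] [[183.0, 318.5], [233.9, 328.8]] rect [209.4 318.6] [48.3 22.4] 25.2 [[0.61, 0.377], [0.484, 0.347]]
side white [232.5 410.9] [203 395  70  25 922] [[203.9, 407.4], [272.9, 415.8]] rect [237.5 407. ] [69. 24.] -0.0 [[0.422, 0.543], [0.295, 0.495]]
```

View pics/c1.png

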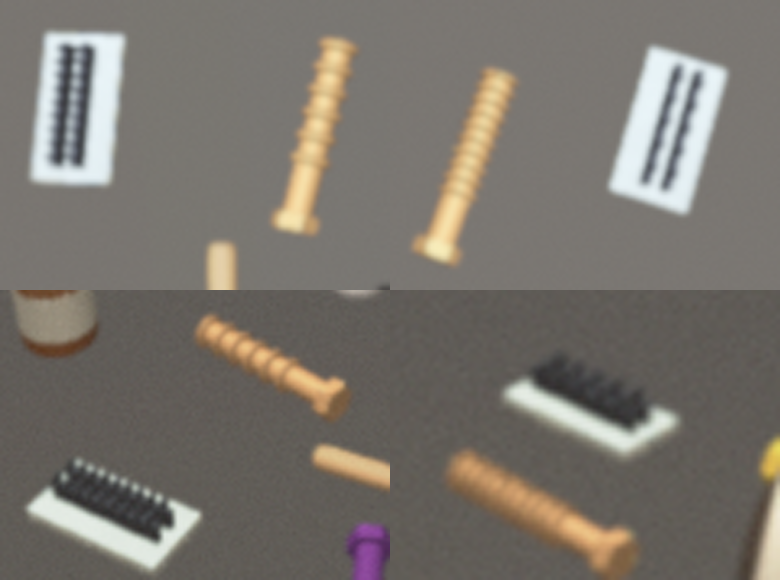

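Left bolt is coarse (6 ridges) and right bolt is fine. The left gauge, with 9 teeth, is fine and the right gauge is coarse, so the bolts have to swap sides. Next I'll refine with two views.

```bash
python3 - <<'E'
from h import *
T=load('top0.npz');S=load('side0.npz')
def blob(c,f,x,y): return min(blobs(f(c),100,1500),key=lambda b:np.hypot(*(b[0]-[x,y])))[2]
for n,a,b in(('coarse',(197,216),(258,273)),('fine',(329,225),(316,216))):
    et=ends(blob(T,beech,*a));es=ends(blob(S,beech,*b))
    if et[0,1]<et[1,1]: et=et[::-1]
    if es[0,1]<es[1,1]: es=es[::-1]
    X=tri(T,et,S,es);d=X[1]-X[0]
    p=[plane(c,e,.015) for c,e in((T,et),(S,es))]
    print(n,'tri head,tip',X.round(4).tolist(),'len',np.linalg.norm(d).round(4),'yaw',np.degrees(np.arctan2(d[1],d[0])).round(1),
      [ (q.mean(0)[:2].round(4).tolist(),np.degrees(np.arctan2(*(q[1]-q[0])[1::-1])).round(1)) for q in p])
for n,a,b in(('fine_g',(124,208),(210,324)),('coarse_g',(390,215),(325,196))):
    ct=[];
    for c,xy in((T,a),(S,b)):
        m=blob(c,white,*xy);h=cv2.convexHull(np.argwhere(m)[:,::-1].astype(np.float32))
        q=cv2.approxPolyN(h,4,ensure_convex=True).reshape(4,2).astype(float)
        W=plane(c,q,.01)[:,:2];r=cv2.minAreaRect(W.astype(np.float32))
        W=W[np.lexsort((W[:,1],W[:,0].round(1)))];print(n,'corners',W.round(4).tolist(),'rect',np.round(r[0],4),np.round(r[1],4),round(r[2],2)); ct.append(q[np.lexsort((plane(c,q,.01)[:,1],plane(c,q,.01)[:,0].round(1)))])
    print(tri(T,ct[0],S,ct[1]).round(4).tolist())
    # dark teeth: centre line of dark blob inside foot, top view
    g=T['img'].max(2); mm=np.zeros(g.shape,np.uint8);cv2.fillConvexPoly(mm,ct[0][[0,1,3,2]].round().astype(int),1)
    dk=(mm>0)&(g<75);e=ends(dk);W=plane(T,e,.03);print('dark',dk.sum(),W.round(4).tolist(),W.mean(0).round(4),'yaw',np.degrees(np.arctan2(*(W[1]-W[0])[1::-1])).round(1))
E
```

```text
coarse tri head,tip [[0.457, 0.1701, 0.0139], [0.6121, 0.1423, 0.0182]] len 0.1577 yaw -10.1 [([0.5332, 0.1556], np.float64(-10.8)), ([0.5374, 0.1553], np.float64(-10.8))]
fine tri head,tip [[0.4406, -0.1419, 0.0126], [0.5917, -0.1922, 0.0195]] len 0.1594 yaw -18.4 [([0.5152, -0.1677], np.float64(-19.9)), ([0.5186, -0.1685], np.float64(-20.0))]
fine_g corners [[0.4945, 0.3132], [0.4933, 0.3772], [0.6112, 0.3101], [0.6104, 0.3753]] rect [0.5522 0.3436] [0.0651 0.119 ] 89.08
fine_g corners [[0.4936, 0.3063], [0.4956, 0.3797], [0.6105, 0.3533], [0.6167, 0.3773]] rect [0.5551 0.3418] [0.0735 0.1217] 88.88
[[0.4923, 0.3105, 0.0152], [0.4948, 0.3785, 0.0086], [0.6273, 0.3271, -0.0257], [0.6133, 0.3769, 0.0098]]
dark 21 [[0.5099, 0.3436, 0.03], [0.5923, 0.3453, 0.03]] [0.5511 0.3445 0.03  ] yaw 1.2
coarse_g corners [[0.4784, -0.3338], [0.4979, -0.273], [0.593, -0.3701], [0.6118, -0.3083]] rect [ 0.5454 -0.3212] [0.0645 0.1202] 72.43
coarse_g corners [[0.4784, -0.333], [0.4982, -0.2652], [0.6046, -0.3257], [0.6121, -0.3035]] rect [ 0.5459 -0.316 ] [0.0706 0.12  ] 73.67
[[0.4786, -0.3339, 0.0095], [0.4999, -0.2737, 0.0047], [0.6119, -0.3742, -0.0183], [0.6135, -0.3088, 0.0067]]Traceback (most recent call last):
  File "<stdin>", line 22, in <module>
  File "h.py", line 21, in ends
    p=np.argwhere(m)[:,::-1].astype(float);vx,vy,x,y=cv2.fitLine(p.astype(np.float32),cv2.DIST_L2,0,.01,.01).ravel()
                                                     ~~~~~~~~~~~^^^^^^^^^^^^^^^^^^^^^^^^^^^^^^^^^^^^^^^^^^^^
cv2.error: OpenCV(4.12.0) /io/opencv/modules/imgproc/src/linefit.cpp:50: error: (-215:Assertion failed) count > 0 in function 'fitLine2D_wods'
```

```bash
cat > d.py <<'E'
# python3 d.py x y z yawdeg : tool-frame shift (cm) and turn (deg) from the current pose
import sys,numpy as np
from scipy.spatial.transform import Rotation as R
from station import ctrl
x,y,z,yaw=map(float,sys.argv[1:5]);s=ctrl.state();w,a,b,c=s['tcp_rot'];r=R.from_quat([a,b,c,w])
ya=np.radians(yaw);g=R.from_matrix(np.array([[np.cos(ya),np.sin(ya),0],[np.sin(ya),-np.cos(ya),0],[0,0,-1]]))
print('t',round(s['clock'],2),'pos',s['ee_pos'].round(4),'q6',round(s['q'][5],2),'gap',round(s['finger_gap'],4),'Fw',np.round(s['wrist_force'],1),'grip',round(float(s['gripper_force']),1))
print('shift',(r.inv().apply(np.array([x,y,z])-s['ee_pos'])*100).round(2),'turn',np.degrees((r.inv()*g).as_rotvec()).round(2))
E
python3 d.py .49 .164 .15 -10.8
```

```text
t 0.1 pos [ 0.151  -0.5546  0.2447] q6 -0.13 gap 0.0853 Fw [0.4 0.7 0.8] grip 0.0
shift [ 51.59 -60.42   9.55] turn [-6.000e-02  1.000e-02  2.603e+01]
```

```bash
python3 -m creep '[[[120,2.6,-3,0,0,0,0],[120,5.2,-6,1,0,0,0],[120,7.8,-9,1,0,0,0],[120,10.4,-12,2,0,0,0],[120,13,-15,2,0,0,0],[120,15.6,-18,2,0,0,0],[120,18.2,-21,3,0,0,0],[120,20.8,-24,3,0,0,0]]]' 80; python3 d.py .49 .164 .15 -10.8
```

```text
clock: 0.77
ee_pos: [0.2886, -0.2664, 0.2139]
tcp_rot: [-0.001, 0.991, 0.132, -0.0]
wrist_force: [1.0, -0.3, -0.3]
finger_gap: 0.0449
gripper_force: 0.0
t 0.77 pos [ 0.2886 -0.2664  0.2139] q6 0.36 gap 0.0449 Fw [ 1.  -0.3 -0.3] grip 0.0
shift [ 30.72 -36.25   6.43] turn [-0.07  0.04 26.  ]
```

```bash
python3 -m creep '[[[120,2,-2.4,0,0,0,3],[120,4,-4.8,1,0,0,6],[120,6,-7.2,2,0,0,9],[120,8,-9.6,2,0,0,13],[120,10.5,-12,3,0,0,17],[120,13,-14.5,4,0,0,20],[120,15.5,-17.5,5,0,0,23],[120,18,-20.5,6,0,0,26]]]'; python3 d.py .49 .164 .15 -10.8
```

```text
clock: 1.43
ee_pos: [0.4088, -0.0217, 0.1549]
tcp_rot: [0.0, 0.995, -0.095, 0.0]
wrist_force: [0.5, -1.5, 0.1]
finger_gap: 0.0453
gripper_force: 0.0
t 1.43 pos [ 0.4088 -0.0217  0.1549] q6 1.52 gap 0.0453 Fw [ 0.5 -1.5  0.1] grip 0.0
shift [  4.45 -19.77   0.49] turn [ 0.   -0.02 -0.14]
```

```bash
python3 -m creep '[[[120,1,-3.5,0.5,0,0,0],[120,2,-7,0.5,0,0,0],[120,3,-10.5,0.5,0,0,0],[120,4,-14,0.5,0,0,0],[120,4.4,-17.5,1,0,0,0],[120,4.45,-19.8,4,0,0,0],[120,4.45,-19.8,8,0,0,0],[120,4.45,-19.8,9,0,0,0]]]'; python3 d.py .49 .164 .018 -10.8
python3 - <<'E'
from h import *
o=[]
for n,(x,y) in(('top',(110,160)),('side',(180,190))):
    c=ctrl.read_camera(n);o.append(cv2.resize(c['img'][y:y+120,x:x+150,::-1],(400,320),interpolation=cv2.INTER_CUBIC))
cv2.imwrite('pics/g1.png',np.hstack(o))
E
```

```text
clock: 2.1
ee_pos: [0.4866, 0.1634, 0.0602]
tcp_rot: [0.001, 0.996, -0.093, -0.003]
wrist_force: [-2.0, 0.2, -1.4]
finger_gap: 0.0452
gripper_force: 0.0
t 2.1 pos [0.4866 0.1634 0.0602] q6 1.93 gap 0.0452 Fw [-2.   0.2 -1.4] grip 0.0
shift [ 0.35 -0.13  4.21] turn [0.13 0.37 0.15]
```

View pics/g1.png

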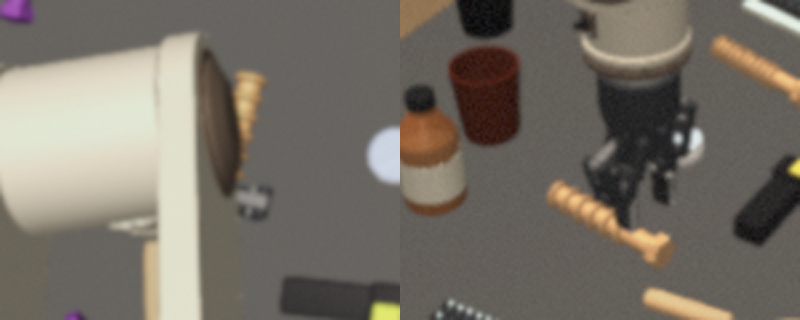

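The side view shows the fingers straddling the shank, with the bolt at about (610,225) in the crop and the thread and head clear. Descending to grasp.

```bash
python3 -m creep '[[[120,0.3,-0.1,1,0,0,0],[120,0.35,-0.1,2,0.1,0.3,0.1],[120,0.35,-0.1,3,0.1,0.3,0.1],[120,0.35,-0.1,3.8,0.1,0.3,0.1],[120,0.35,-0.1,4.2,0.1,0.3,0.1],[120,0.35,-0.1,4.2,0.1,0.3,0.1],[120,0.35,-0.1,4.2,0.1,0.3,0.1]]]'; python3 d.py .49 .164 .018 -10.8; python3 -m creep '[[[255,0,0,0,0,0,0],[255,0,0,0,0,0,0],[255,0,0,0,0,0,0],[255,0,0,0,0,0,0],[255,0,0,0,0,0,0],[255,0,0,0,0,0,0]]]' 80; python3 d.py .49 .164 .018 -10.8
```

```text
clock: 2.78
ee_pos: [0.493, 0.163, 0.0237]
tcp_rot: [-0.001, 0.995, -0.095, 0.003]
wrist_force: [-0.0, 0.6, -1.6]
finger_gap: 0.0454
gripper_force: 0.0
t 2.78 pos [0.493  0.163  0.0237] q6 1.93 gap 0.0454 Fw [-0.   0.6 -1.6] grip 0.0
shift [-0.32 -0.04  0.56] turn [-0.11 -0.31 -0.08]
clock: 3.28
ee_pos: [0.4932, 0.1632, 0.0242]
tcp_rot: [-0.001, 0.996, -0.095, 0.003]
wrist_force: [-2.9, -0.9, 6.9]
finger_gap: 0.0179
gripper_force: 78.1
t 3.28 pos [0.4932 0.1632 0.0242] q6 1.93 gap 0.0179 Fw [-2.9 -0.9  6.9] grip 78.1
shift [-0.34 -0.02  0.61] turn [-0.13 -0.36 -0.07]
```

Grip gap is 17.9 mm against a 21 mm shank, so the pads are pinching above the axis. I'll reopen, go 7 mm lower and regrip.

```bash
python3 -m creep '[[[120,0,0,0,0,0,0],[120,0,0,0,0,0,0],[120,0,0,0,0,0,0],[120,-0.3,0,0.3,-0.1,-0.3,0],[120,-0.3,0,0.7,-0.1,-0.3,0],[120,-0.3,0,0.7,-0.1,-0.3,0],[120,-0.3,0,0.7,-0.1,-0.3,0]]]'; python3 d.py .49 .164 .017 -10.8; python3 -m creep '[[[255,0,0,0,0,0,0],[255,0,0,0,0,0,0],[255,0,0,0,0,0,0],[255,0,0,0,0,0,0],[255,0,0,0,0,0,0],[255,0,0,0,0,0,0]]]' 80; python3 d.py .49 .164 .018 -10.8
```

```text
clock: 3.87
ee_pos: [0.4897, 0.1636, 0.0159]
tcp_rot: [0.0, 0.996, -0.095, -0.0]
wrist_force: [0.5, -0.1, -0.4]
finger_gap: 0.0452
gripper_force: 0.0
t 3.87 pos [0.4897 0.1636 0.0159] q6 1.93 gap 0.0452 Fw [ 0.5 -0.1 -0.4] grip 0.0
shift [ 0.03 -0.04 -0.11] turn [ 0.01  0.04 -0.07]
clock: 4.37
ee_pos: [0.4901, 0.1636, 0.0167]
tcp_rot: [-0.0, 0.996, -0.095, 0.0]
wrist_force: [-2.2, 0.1, 6.3]
finger_gap: 0.0186
gripper_force: 78.1
t 4.37 pos [0.4901 0.1636 0.0167] q6 1.93 gap 0.0186 Fw [-2.2  0.1  6.3] grip 78.1
shift [-0.02 -0.03 -0.13] turn [-0.01 -0.02 -0.07]
```

```bash
python3 -m creep '[[[255,0,0,-0.5,0,0,0],[255,0,0,-2,0,0,0],[255,0,0,-4,0,0,0],[255,0,0,-6,0,0,0],[255,0,0,-8,0,0,0],[255,0,0,-9,0,0,0],[255,0,0,-9,0,0,0],[255,0,0,-9,0,0,0]]]'; python3 d.py .4797 -.3006 .106 -17.5
python3 - <<'E'
from h import *
c=ctrl.read_camera('side');cv2.imwrite('pics/l1.png',cv2.resize(c['img'][170:320,160:360,::-1],(600,450),interpolation=cv2.INTER_CUBIC))
E
```

```text
clock: 5.03
ee_pos: [0.4899, 0.1636, 0.1061]
tcp_rot: [-0.0, 0.996, -0.095, 0.0]
wrist_force: [0.2, 0.7, -0.1]
finger_gap: 0.018
gripper_force: 78.2
t 5.03 pos [0.4899 0.1636 0.1061] q6 1.93 gap 0.018 Fw [ 0.2  0.7 -0.1] grip 78.2
shift [ 7.75 45.78 -0.  ] turn [-0.01 -0.02  6.63]
```

View pics/l1.png

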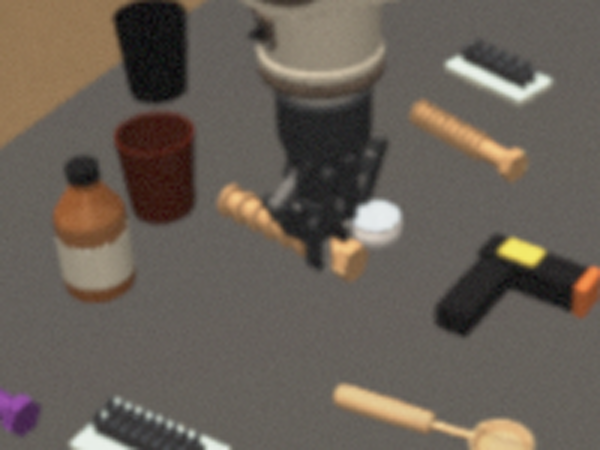

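The bolt is held level: head at crop (347,258), tip at (232,200). Moving over the coarse gauge.

```bash
python3 -m creep '[[[255,0.5,3.4,0,0,0,0],[255,1,6.8,0,0,0,0],[255,1.5,10.2,0,0,0,1],[255,2,13.6,0,0,0,2],[255,3,17,0,0,0,3],[255,4,20.4,0,0,0,4],[255,5,23.8,0,0,0,5],[255,5.5,27.2,0,0,0,6]]]'; python3 d.py .4797 -.3006 .106 -17.5
```

```text
clock: 5.75
ee_pos: [0.4923, -0.1156, 0.1049]
tcp_rot: [-0.0, 0.989, -0.147, -0.001]
wrist_force: [0.6, -0.1, -0.5]
finger_gap: 0.0185
gripper_force: 78.3
t 5.75 pos [ 0.4923 -0.1156  0.1049] q6 1.48 gap 0.0185 Fw [ 0.6 -0.1 -0.5] grip 78.3
shift [ 4.18 18.06 -0.12] turn [-0.01  0.09  0.57]
```

```bash
python3 -m creep '[[[255,0.8,3.4,0,0,0,0],[255,1.6,6.8,0,0,0,0],[255,2.4,10.2,0,0,0,0.6],[255,3.2,13.6,0,0,0,0.6],[255,3.8,16.5,0,0,0,0.6],[255,4.1,17.8,0,0,0,0.6],[255,4.1,17.8,0,0,0,0.6],[255,4.1,17.8,0,0,0,0.6]]]'; python3 d.py .4797 -.3006 .086 -17.5
python3 - <<'E'
from h import *
o=[]
for n,(x,y) in(('top',(320,160)),('side',(250,130))):
    c=ctrl.read_camera(n);np.savez(f'{n}1.npz',**c);o.append(cv2.resize(c['img'][y:y+120,x:x+150,::-1],(400,320),interpolation=cv2.INTER_CUBIC))
cv2.imwrite('pics/p1.png',np.hstack(o))
E
```

```text
clock: 6.42
ee_pos: [0.4797, -0.2959, 0.1049]
tcp_rot: [-0.001, 0.988, -0.152, -0.001]
wrist_force: [0.2, 1.3, -0.5]
finger_gap: 0.0185
gripper_force: 78.3
t 6.42 pos [ 0.4797 -0.2959  0.1049] q6 1.19 gap 0.0185 Fw [ 0.2  1.3 -0.5] grip 78.3
shift [0.14 0.45 1.89] turn [-0.07  0.12 -0.04]
```

View pics/p1.png

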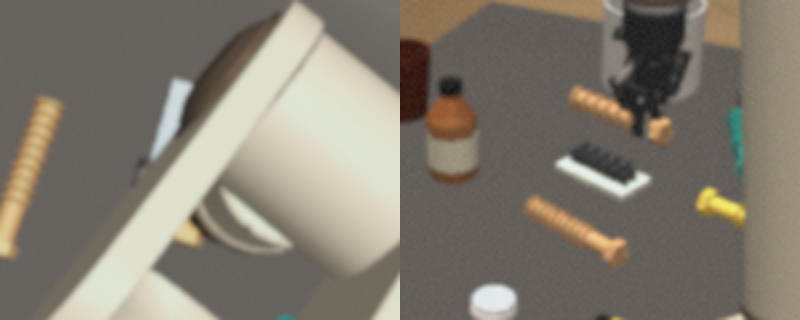

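The side view shows the bolt over the gauge, roughly parallel, while the arm occludes the top view. After correcting for silhouette bias, I'm lowering to just above the teeth.

```bash
python3 -m creep '[[[255,0.2,0.2,1,0,0,0],[255,0.3,0.4,2,0,0.1,0],[255,0.3,0.4,3,0,0.1,0],[255,0.3,0.4,4,0,0.1,0],[255,0.3,0.4,4.5,0,0.1,0],[255,0.3,0.4,4.5,0,0.1,0],[255,0.3,0.4,4.5,0,0.1,0]]]'; python3 d.py .4816 -.3010 .049 -17.5
python3 - <<'E'
from h import *
c=ctrl.read_camera('side');np.savez('side2.npz',**c);cv2.imwrite('pics/p2.png',cv2.resize(c['img'][150:220,280:380,::-1],(800,560),interpolation=cv2.INTER_CUBIC))
s=ctrl.state();print(s['ee_pos'],s['clock'])
E
```

```text
clock: 7.1
ee_pos: [0.4818, -0.3007, 0.061]
tcp_rot: [-0.0, 0.988, -0.152, 0.001]
wrist_force: [-0.0, 1.1, -1.3]
finger_gap: 0.0183
gripper_force: 78.3
t 7.1 pos [ 0.4818 -0.3007  0.061 ] q6 1.18 gap 0.0183 Fw [-0.   1.1 -1.3] grip 78.3
shift [-0.01  0.04  1.2 ] turn [-0.02 -0.07  0.03]
[ 0.48201802 -0.30088712  0.06145653] 7.15
```

View pics/p2.png

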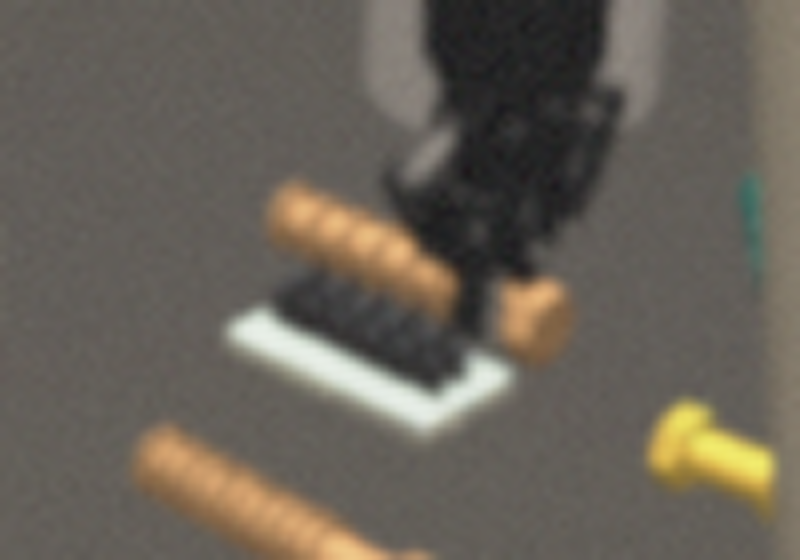

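```bash
python3 - <<'E'
from h import *
c=load('side2.npz')
def P(o,yaw,L):
    y=np.radians(yaw);R=np.array([[np.cos(y),-np.sin(y),0],[np.sin(y),np.cos(y),0],[0,0,1]])
    return ((proj(c,np.array(o)+np.array(L)@R.T)-[280,150])*8).round(0).tolist()
print('foot corners top -+,++ , bottom -+ ',P([.546,-.3213,0],-17.5,[[-.058,.03,.01],[.058,.03,.01],[-.058,-.03,.01],[-.058,.03,0],[.058,.03,0],[-.058,-.03,0]]))
print('plate front top ends',P([.546,-.3213,0],-17.5,[[-.048,.011,.036],[.048,.011,.036]]))
o=np.array([.482,-.3009,.0598]);y=np.radians(-17.5);ax=np.array([np.cos(y),np.sin(y),0])
ct=o+ax*.0428
print('head end bot, head front centre,tip top,tip',P(ct,-17.5,[[-.075,0,-.015],[-.075,0,0],[.075,0,.015],[.075,0,0],[.075,.015,0]]))
m=max(blobs(beech(c)[150:195,300:345],30,2000),key=lambda b:b[1][4])
for ce,s,mm in blobs(beech(c)[150:198,300:360],30,2000): print('blob in crop px',((ends(mm)+[20,0])*8).round(0).tolist(),(s[:4]+[20,0,0,0])*8)
for ce,s,mm in blobs(white(c)[180:210,300:350],30,2000): print('foot bbox crop',(s[:4]+[20,30,0,0])*8)
E
```

```text
foot corners top -+,++ , bottom -+  [[426.0, 418.0], [226.0, 322.0], [516.0, 366.0], [425.0, 438.0], [226.0, 342.0], [515.0, 386.0]]
plate front top ends [[440.0, 340.0], [273.0, 264.0]]
head end bot, head front centre,tip top,tip [[552.0, 356.0], [554.0, 325.0], [287.0, 175.0], [286.0, 206.0], [263.0, 217.0]]
blob in crop px [[266.0, 195.0], [453.0, 287.0]] [264 184 192 128]
blob in crop px [[526.0, 355.0], [533.0, 274.0]] [496 280  72  80]
foot bbox crop [232 312 280 120]
```

Projected positions agree with the picture for both foot and bolt tip (left edge 263 predicted, 264 seen), with a shared offset of about 1 px down. Lowering in small steps.

```bash
python3 -m creep '[[[255,0,0,0.5,0,0,0],[255,0,0,0.9,0,0,0],[255,0,0,1.1,0,0,0],[255,0,0,1.2,0,0,0],[255,0,0,1.3,0,0,0],[255,0,0,1.3,0,0,0]]]'; python3 -m creep '[[[255,0,0,0.1,0,0,0],[255,0,0,0.1,0,0,0],[255,0,0,0.1,0,0,0]]]'; python3 d.py .4816 -.3010 .047 -17.5
```

```text
clock: 7.65
ee_pos: [0.4819, -0.3008, 0.0481]
tcp_rot: [0.0, 0.988, -0.152, 0.001]
wrist_force: [0.2, 0.1, -0.7]
finger_gap: 0.0185
gripper_force: 78.3
clock: 7.9
ee_pos: [0.4819, -0.3009, 0.0473]
tcp_rot: [0.0, 0.988, -0.152, 0.001]
wrist_force: [0.3, -0.4, -0.8]
finger_gap: 0.0184
gripper_force: 78.3
t 7.9 pos [ 0.4819 -0.3009  0.0473] q6 1.18 gap 0.0184 Fw [ 0.3 -0.4 -0.8] grip 78.3
shift [-0.03  0.02  0.03] turn [-0.   -0.1   0.03]
```

```bash
for i in 1; do python3 -m creep '[[[255,0,0,0.05,0,0,0],[255,0,0,0.05,0,0,0]]]'; python3 -m creep '[[[255,0,0,0.05,0,0,0],[255,0,0,0.05,0,0,0]]]';python3 -m creep '[[[255,0,0,0.05,0,0,0],[255,0,0,0.05,0,0,0]]]'; done | grep -E 'ee_pos|wrist'
```

```text
ee_pos: [0.4819, -0.3009, 0.0468]
wrist_force: [-0.6, 1.0, 0.1]
ee_pos: [0.482, -0.3009, 0.0464]
wrist_force: [-0.4, -0.2, 1.2]
ee_pos: [0.482, -0.3009, 0.046]
wrist_force: [-2.1, 0.7, 4.1]
```

Contact at the seated height, with no earlier touch at the crest-on-tooth height. Releasing.

```bash
python3 -m creep '[[[195,0,0,0,0,0,0],[190,0,0,0,0,0,0],[180,0,0,0,0,0,0],[165,0,0,0,0,0,0],[140,0,0,0,0,0,0],[120,0,0,0,0,0,0],[120,0,0,0,0,0,0],[120,0,0,0,0,0,0]]]'; python3 -m creep '[[[120,0,0,-0.5,0,0,0],[120,0,0,-2,0,0,0],[120,0,0,-4,0,0,0],[120,0,0,-6,0,0,0],[120,0,0,-8,0,0,0],[120,0,0,-9,0,0,0],[120,0,0,-9,0,0,0],[120,0,0,-9,0,0,0]]]';  python3 d.py .474 -.1525 .12 -20
```

```text
clock: 9.07
ee_pos: [0.4819, -0.3008, 0.0457]
tcp_rot: [0.0, 0.988, -0.152, 0.001]
wrist_force: [0.1, 0.2, -0.3]
finger_gap: 0.0452
gripper_force: 0.0
clock: 9.73
ee_pos: [0.4817, -0.3008, 0.1356]
tcp_rot: [0.0, 0.988, -0.152, 0.001]
wrist_force: [-0.5, 0.2, -0.7]
finger_gap: 0.0453
gripper_force: 0.0
t 9.73 pos [ 0.4817 -0.3008  0.1356] q6 1.18 gap 0.0453 Fw [-0.5  0.2 -0.7] grip 0.0
shift [ -5.19 -13.91   1.54] turn [-0.   -0.12  2.53]
```

```bash
python3 -m creep '[[[120,-1.3,-3.5,0,0,0,0.5],[120,-2.6,-7,0,0,0,1],[120,-4,-10.5,0,0,0,2],[120,-5,-13,1,0,0,2.5],[120,-5.3,-13.9,2,0,-0.1,2.5],[120,-5.3,-13.9,4,0,-0.1,2.5],[120,-5.3,-13.9,4,0,-0.1,2.5],[120,-5.3,-13.9,4,0,-0.1,2.5]]]';  python3 d.py .4726 -.1523 .0167 -19.9
python3 - <<'E'
from h import *
o=[]
for n,(x,y) in(('top',(290,150)),('side',(270,150))):
    c=ctrl.read_camera(n);np.savez(f'{n}3.npz',**c);o.append(cv2.resize(c['img'][y:y+110,x:x+140,::-1],(400,320),interpolation=cv2.INTER_CUBIC))
cv2.imwrite('pics/g2.png',np.hstack(o))
E
```

```text
clock: 10.4
ee_pos: [0.4723, -0.1521, 0.0943]
tcp_rot: [-0.0, 0.985, -0.173, -0.002]
wrist_force: [-0.2, -0.1, 0.3]
finger_gap: 0.0453
gripper_force: 0.0
t 10.4 pos [ 0.4723 -0.1521  0.0943] q6 1.45 gap 0.0453 Fw [-0.2 -0.1  0.3] grip 0.0
shift [0.06 0.01 7.76] turn [-0.02  0.18 -0.06]
```

View pics/g2.png

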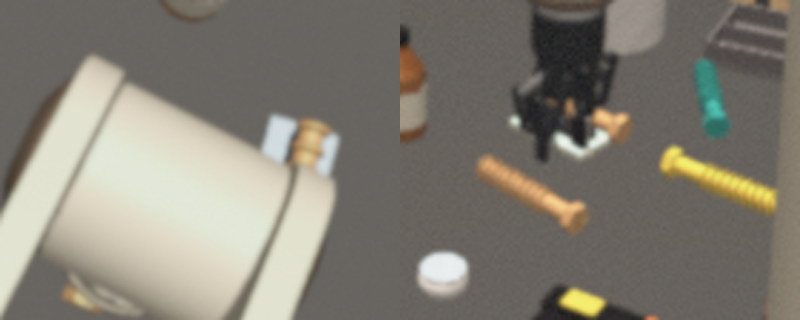

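The top view shows the coarse bolt's threaded end lying centred on its gauge at crop (310,140). The gripper now hangs over the fine bolt. Descending and grasping.

```bash
python3 -m creep '[[[120,0,0,2,0,0,0],[120,0,0,4,0,0,0],[120,0,0,6,0,0,0],[120,0,0,7,0,0.2,0],[120,0,0,7.7,0,0.2,0],[120,0,0,7.7,0,0.2,0],[120,0,0,7.7,0,0.2,0]]]'; python3 d.py .4726 -.1523 .0165 -19.9
```

```text
clock: 11.08
ee_pos: [0.4733, -0.1527, 0.0193]
tcp_rot: [0.0, 0.985, -0.174, 0.002]
wrist_force: [0.2, -0.5, -0.1]
finger_gap: 0.045
gripper_force: 0.0
t 11.08 pos [ 0.4733 -0.1527  0.0193] q6 1.45 gap 0.045 Fw [ 0.2 -0.5 -0.1] grip 0.0
shift [-0.09 -0.02  0.28] turn [-0.   -0.22 -0.1 ]
```

```bash
python3 -m creep '[[[255,0,0,0,0,0,0],[255,0,0,0,0,0,0],[255,0,0,0,0,0,0],[255,0,0,0,0,0,0],[255,0,0,0,0,0,0],[255,0,0,0,0,0,0]]]' 80; python3 d.py .4726 -.1523 .0165 -19.9;  python3 -m creep '[[[255,0,0,-0.5,0,0,0],[255,0,0,-2,0,0,0],[255,0,0,-4,0,0,0],[255,0,0,-6,0,0,0],[255,0,0,-8,0,0,0],[255,0,0,-9,0,0,0],[255,0,0,-9,0,0,0],[255,0,0,-9,0,0,0]]]';python3 d.py .4843 .3448 .106 -1
```

```text
clock: 11.58
ee_pos: [0.4736, -0.1526, 0.0199]
tcp_rot: [0.001, 0.985, -0.173, 0.003]
wrist_force: [-2.6, 0.5, 9.4]
finger_gap: 0.0182
gripper_force: 77.9
t 11.58 pos [ 0.4736 -0.1526  0.0199] q6 1.45 gap 0.0182 Fw [-2.6  0.5  9.4] grip 77.9
shift [-0.11  0.01  0.34] turn [ 0.01 -0.3  -0.06]
clock: 12.25
ee_pos: [0.4727, -0.1522, 0.1086]
tcp_rot: [0.0, 0.985, -0.173, 0.002]
wrist_force: [-0.1, 0.1, -2.4]
finger_gap: 0.0176
gripper_force: 78.3
t 12.25 pos [ 0.4727 -0.1522  0.1086] q6 1.45 gap 0.0176 Fw [-0.1  0.1 -2.4] grip 78.3
shift [-15.89 -47.11   0.2 ] turn [  0.03  -0.23 -18.97]
```

```bash
python3 -m creep '[[[255,-1.1,-3.4,0,0,0,0],[255,-2.2,-6.8,0,0,0,-2],[255,-3.3,-10.2,0,0,0,-4],[255,-4.4,-13.6,0,0,0,-7],[255,-5.5,-17,0,0,0,-10],[255,-6.6,-20.4,0,0,0,-13],[255,-7.7,-23.8,0,0,0,-16],[255,-8.8,-27.2,0,0,0,-18.7]]]';python3 d.py .4858 .3464 .106 -1.2
```

```text
clock: 12.92
ee_pos: [0.482, 0.1352, 0.107]
tcp_rot: [0.001, 1.0, -0.01, 0.001]
wrist_force: [1.4, 0.2, -1.8]
finger_gap: 0.018
gripper_force: 78.3
t 12.92 pos [0.482  0.1352 0.107 ] q6 1.71 gap 0.018 Fw [ 1.4  0.2 -1.8] grip 78.3
shift [ -0.03 -21.12   0.07] turn [ 0.07 -0.08  0.08]
```

```bash
python3 -m creep '[[[255,0,-3.4,0,0,0,0],[255,0,-6.8,0,0,0,0],[255,0,-10.2,0,0,0,0],[255,0,-13.6,0,0,0,0],[255,0,-17,0,0,0,0],[255,0,-20,0,0,0,0],[255,0,-20.9,0,0,0,0],[255,0,-20.9,0,0,0,0]]]';python3 -m creep '[[[255,0,0,1,0,0,0],[255,0,0,2,0,0,0],[255,0,0,3,0,0,0],[255,0,0,4,0,0,0],[255,0,0,4,0,0,0],[255,0,0,4,0,0,0]]]';python3 d.py .4858 .3464 .064 -1.2
python3 - <<'E'
from h import *
c=ctrl.read_camera('side');np.savez('side4.npz',**c);cv2.imwrite('pics/p4.png',cv2.resize(c['img'][270:350,160:274,::-1],(798,560),interpolation=cv2.INTER_CUBIC))
s=ctrl.state();o=s['ee_pos'];print(o)
def P(o,yaw,L):
    y=np.radians(yaw);R=np.array([[np.cos(y),-np.sin(y),0],[np.sin(y),np.cos(y),0],[0,0,1]])
    return ((proj(c,np.array(o)+np.array(L)@R.T)-[160,270])*7).round(0).tolist()
print('foot top -+,++,--, bottom',P([.5528,.345,0],-1.2,[[-.058,.03,.01],[.058,.03,.01],[-.058,-.03,.01],[-.058,.03,0],[.058,.03,0],[-.058,-.03,0]]))
print('plate front/back top ends',P([.5528,.345,0],-1.2,[[-.048,.011,.036],[.048,.011,.036],[-.048,-.011,.036],[.048,-.011,.036]]))
print('head end bot,ctr,tip top,ctr,side',P(o+[.043,-.0009,-.0048],-1.2,[[-.075,0,-.015],[-.075,0,0],[.075,0,.015],[.075,0,0],[.075,.015,0]]))
for n,f in(('b',beech),('w',white)):
  for ce,b,m in blobs(f(c)[270:350,160:274],30,3000): print(n,b[:4]*7)
E
```

```text
clock: 13.58
ee_pos: [0.4866, 0.3442, 0.1062]
tcp_rot: [0.001, 1.0, -0.01, 0.0]
wrist_force: [-0.0, 0.3, -2.6]
finger_gap: 0.0183
gripper_force: 78.5
clock: 14.08
ee_pos: [0.4875, 0.3417, 0.0674]
tcp_rot: [0.001, 1.0, -0.011, 0.001]
wrist_force: [0.4, -0.4, -0.7]
finger_gap: 0.018
gripper_force: 78.5
t 14.08 pos [0.4875 0.3417 0.0674] q6 2.08 gap 0.018 Fw [ 0.4 -0.4 -0.7] grip 78.5
shift [-0.18 -0.46  0.34] turn [ 0.1  -0.12 -0.11]
[0.48779521 0.34203101 0.06813811]
foot top -+,++,--, bottom [[437.0, 459.0], [164.0, 331.0], [542.0, 340.0], [440.0, 480.0], [168.0, 351.0], [544.0, 361.0]]
plate front/back top ends [[439.0, 355.0], [212.0, 252.0], [478.0, 312.0], [253.0, 212.0]]
head end bot,ctr,tip top,ctr,side [[587.0, 352.0], [583.0, 319.0], [212.0, 128.0], [218.0, 161.0], [189.0, 188.0]]
b [189 133 161 133]
b [504 259  91 105]
w [168 294 364 175]
```

View pics/p4.png

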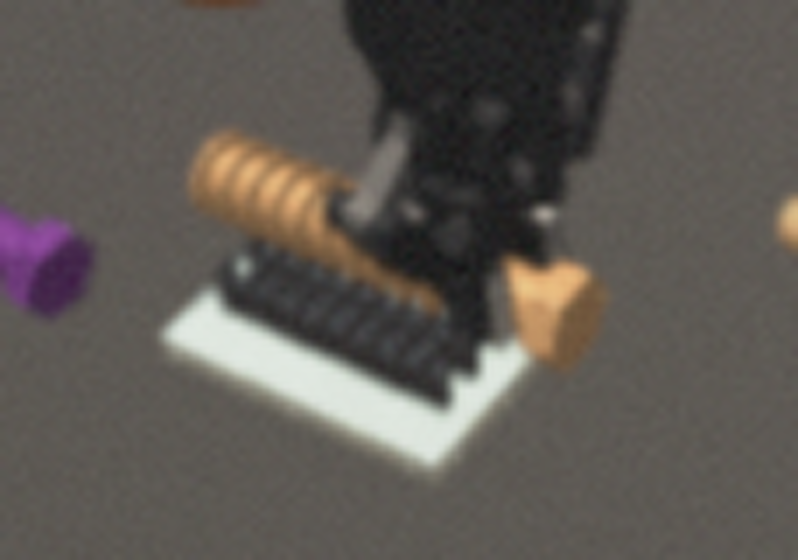

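The picture shows the bolt slightly toward the far side of the gauge and about 2 mm towards the tip side. Tip left edge is 189 in both prediction and image, and the foot corners match. Correcting by −2 mm and +4.5 mm, then lowering.

```bash
python3 -m creep '[[[255,-0.1,-0.2,0.1,0,0,0],[255,-0.2,-0.45,0.2,0,-0.1,-0.1],[255,-0.2,-0.45,0.5,0,-0.1,-0.1],[255,-0.2,-0.45,0.8,0,-0.1,-0.1],[255,-0.2,-0.45,0.8,0,-0.1,-0.1],[255,-0.2,-0.45,0.8,0,-0.1,-0.1]]]';python3 d.py .4858 .3464 .056 -1.2
```

```text
clock: 14.63
ee_pos: [0.4857, 0.3469, 0.06]
tcp_rot: [0.001, 1.0, -0.01, 0.001]
wrist_force: [0.9, -1.2, -0.7]
finger_gap: 0.0182
gripper_force: 78.5
t 14.63 pos [0.4857 0.3469 0.06  ] q6 2.08 gap 0.0182 Fw [ 0.9 -1.2 -0.7] grip 78.5
shift [0.01 0.05 0.4 ] turn [ 0.07 -0.07  0.04]
```

```bash
(python3 -m creep '[[[255,0,0.05,0.2,0,0,0],[255,0,0.05,0.3,0,0,0],[255,0,0.05,0.3,0,0,0]]]'; python3 -m creep '[[[255,0,0,0.1,0,0,0],[255,0,0,0.1,0,0,0]]]';python3 -m creep '[[[255,0,0,0.1,0,0,0],[255,0,0,0.1,0,0,0]]]';python3 -m creep '[[[255,0,0,0.1,0,0,0],[255,0,0,0.1,0,0,0]]]') | grep -E 'ee_pos|wrist'
```

```text
ee_pos: [0.4857, 0.3463, 0.057]
wrist_force: [-0.8, 0.6, -1.4]
ee_pos: [0.4858, 0.3464, 0.0561]
wrist_force: [-0.5, 0.0, -0.6]
ee_pos: [0.4858, 0.3464, 0.0551]
wrist_force: [-0.1, 0.9, -1.3]
ee_pos: [0.4857, 0.3464, 0.054]
wrist_force: [-0.1, 0.2, -0.4]
```

No contact yet, at 2 mm below the crest-on-tooth height. Continuing.

```bash
(python3 -m creep '[[[255,0,0,0.1,0,0,0],[255,0,0,0.1,0,0,0]]]'; python3 -m creep '[[[255,0,0,0.1,0,0,0],[255,0,0,0.1,0,0,0]]]';python3 -m creep '[[[255,0,0,0.1,0,0,0],[255,0,0,0.1,0,0,0]]]';python3 -m creep '[[[255,0,0,0.05,0,0,0],[255,0,0,0.05,0,0,0]]]') | grep -E 'ee_pos|wrist'
```

```text
ee_pos: [0.4857, 0.3464, 0.053]
wrist_force: [-0.2, -0.1, -1.2]
ee_pos: [0.4857, 0.3464, 0.0521]
wrist_force: [-0.7, -1.1, -1.2]
ee_pos: [0.4858, 0.3464, 0.051]
wrist_force: [-0.1, -0.3, -1.1]
ee_pos: [0.4858, 0.3464, 0.0507]
wrist_force: [0.2, 0.5, -0.9]
```

```bash
(python3 -m creep '[[[255,0,0,0.05,0,0,0],[255,0,0,0.05,0,0,0]]]'; python3 -m creep '[[[255,0,0,0.05,0,0,0],[255,0,0,0.05,0,0,0]]]';python3 -m creep '[[[255,0,0,0.05,0,0,0],[255,0,0,0.05,0,0,0]]]') | grep -E 'ee_pos|wrist'
```

```text
ee_pos: [0.4858, 0.3464, 0.0502]
wrist_force: [-0.2, -0.9, -0.6]
ee_pos: [0.4858, 0.3465, 0.0498]
wrist_force: [-1.5, 0.8, 1.2]
ee_pos: [0.4858, 0.3465, 0.0494]
wrist_force: [-1.8, -0.0, 4.1]
```

Contact at the expected seated height. Releasing, lifting and moving clear.

```bash
python3 -m creep '[[[195,0,0,0,0,0,0],[190,0,0,0,0,0,0],[180,0,0,0,0,0,0],[165,0,0,0,0,0,0],[140,0,0,0,0,0,0],[120,0,0,0,0,0,0],[120,0,0,0,0,0,0],[120,0,0,0,0,0,0]]]'; python3 -m creep '[[[120,0,0,-0.5,0,0,0],[120,0,0,-2,0,0,0],[120,0,0,-5,0,0,0],[120,0,0,-8,0,0,0],[120,0,0,-11,0,0,0],[120,0,0,-14,0,0,0],[120,0,0,-16,0,0,0],[120,0,0,-16,0,0,0]]]'; python3 -m creep '[[[120,-1.5,3,0,0,0,0],[120,-3,6,0,0,0,0],[120,-4.5,9,0,0,0,0],[120,-6,12,0,0,0,0],[120,-7.5,15,0,0,0,0],[120,-9,18,0,0,0,0],[120,-11,21,0,0,0,0],[120,-13,24,0,0,0,0]]]'|grep ee_pos;python3 -m creep '[[[120,0,3,0,0,0,0],[120,0,6,0,0,0,0],[120,0,9,0,0,0,0],[120,0,9,0,0,0,0],[120,0,9,0,0,0,0]]]'
python3 - <<'E'
from h import *
o=[]
for n,A in(('top',((90,160,130,100),(300,160,130,100))),('side',((170,260,130,100),(270,150,104,80)))):
    c=ctrl.read_camera(n);np.savez(f'{n}5.npz',**c)
    o.append(np.hstack([cv2.resize(c['img'][y:y+h,x:x+w,::-1],(390,300),interpolation=cv2.INTER_CUBIC) for x,y,w,h in A]))
cv2.imwrite('pics/f.png',np.vstack(o))
T=load('top5.npz')
for ce,b,m in blobs(beech(T),300,900):
    e=ends(m);W=plane(T,e,.045)
    print(ce.round(0),W.round(4).tolist(),'ctr',W.mean(0)[:2].round(4),np.linalg.norm(W[0]-W[1]).round(4),np.degrees(np.arctan2(*(W[1]-W[0])[1::-1])).round(1))
E
```

```text
clock: 17.22
ee_pos: [0.4858, 0.3464, 0.0492]
tcp_rot: [0.0, 1.0, -0.01, 0.001]
wrist_force: [-0.0, -0.2, -0.1]
finger_gap: 0.0453
gripper_force: 0.0
clock: 17.88
ee_pos: [0.4867, 0.3472, 0.2145]
tcp_rot: [-0.001, 1.0, -0.01, 0.004]
wrist_force: [-0.4, 0.1, 0.3]
finger_gap: 0.0452
gripper_force: 0.0
ee_pos: [0.3494, 0.1083, 0.2088]
clock: 18.97
ee_pos: [0.3487, 0.0181, 0.2093]
tcp_rot: [0.001, 1.0, -0.012, 0.001]
wrist_force: [0.6, 0.6, 0.6]
finger_gap: 0.0453
gripper_force: 0.0
[183. 134.] [[0.7126, 0.2217, 0.045], [0.755, 0.1699, 0.045]] ctr [0.7338 0.1958] 0.0669 -50.7
[361. 136.] [[0.7513, -0.2163, 0.045], [0.7186, -0.2756, 0.045]] ctr [ 0.7349 -0.2459] 0.0677 -118.9
[ 45. 184.] [[0.4917, 0.5353, 0.045], [0.7263, 0.5345, 0.045]] ctr [0.609  0.5349] 0.2347 -0.2
[117. 217.] [[0.4515, 0.3467, 0.045], [0.6074, 0.3437, 0.045]] ctr [0.5295 0.3452] 0.1559 -1.1
[391. 221.] [[0.4503, -0.2922, 0.045], [0.5993, -0.3369, 0.045]] ctr [ 0.5248 -0.3145] 0.1556 -16.7
```

View pics/f.png

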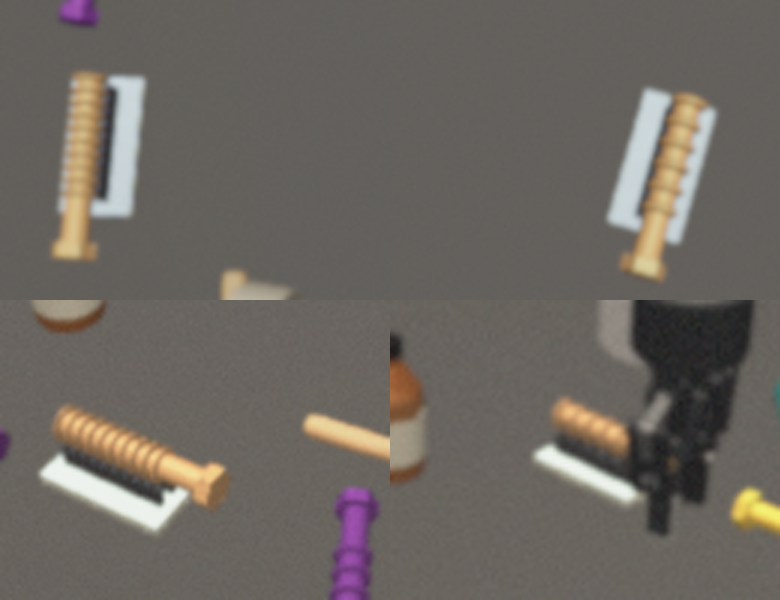

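Both bolts lie along their gauges. The thread middles measure (0.5523, 0.3447) and (0.5467, −0.3211), within about 1 mm of the gauge centres, and both contacts came at the seated height. Handing in.

```bash
python3 -c "
from station import ctrl
print(ctrl.job_done())"
```

```text
the job is handed in; nothing more can be done
None
```

Both bolts are seated on their matching gauges (coarse on the right gauge, fine on the left), thread middles within about 1 mm of the gauge centres, and the job is handed in at about 19 s; no verdict was returned.

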